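# Swing the heavy case-press head over the watch and bring it to rest

### The job

The heavy green head of the watch-case press stands swung aside and turns almost freely on its ball bearings. Pushing it only by the two black sprung pads on its sides, gently swing it round until its ram stands straight above the gold watch in the chrome holder, and bring it to a standstill there, without letting it run into its end stops; let go and make sure it stays there, standing still, for five seconds before you finish. Do not shift the watch holder's arm, and leave the other things on the counter where they are.

Things in the scene. Friction and masses are not known exactly. Their poses are not given: they have to be found in the camera images.
- press: steel foot (disc 170 mm across, 22 mm high) and post (48 mm thick, top at 267 mm) of the press, fixed to the counter. Origin on the counter under the post's vertical axis; z up. Its x and y axes turn with how the press is set down: its -x points roughly to the robot.
- swing (a joint): angle q (rad) of the head about the post axis; 0: head along the press's -x; positive counter-clockwise from above. Head centre (and ram) at press origin + 0.25*(-cos q, -sin q) in the press's axes. End stops -1.20 and 1.00. Viscous damping 0.02 N m s/rad, dry friction 0.001 N m, inertia about the post nominally 0.220 kg m2 (25 % lighter to 35 % heavier): coasts with a time constant of about 11 s.
- head_top (a point): centre of the flat top of the green cast head (silver disc with red dot, straight above the ram), 205 mm above the counter; its -x axis points outward from the post. The head, nominally 5 kg, is a block 110 mm (swing direction) x 110 mm (radial), centre 250 mm from the post axis, underside at 130 mm, on a 110 mm wide neck. Too wide to grip; push only its pads, not the casting.
- ram (a point): centre of the lower end of the steel ram (40 mm across, 30 mm long) under the head, 250 mm from the post axis, 102 mm above the counter.
- pad_left (a joint): travel (m) of the left pad into the head, 0 free, 0.035 fully in. It is on the head's own +y side; pushing it turns swing up. Black block, face 104 mm (radial) x 62 mm (145 to 207 mm above the counter); its centre is 250 mm from the post axis and, free, 90 mm sideways of the head's centre. Spring 30 N/m, damping 0.6 N s/m, moving mass 0.08 kg: 1.05 N on the head when fully in.
- pad_left_face (a point): centre of the outer face of the left pad; moves with the pad.
- pad_right (a joint): same for the right pad, on the head's own -y side (pushing it turns the head clockwise, swing angle down).
- pad_right_face (a point): centre of the outer face of the right pad; moves with the pad.
- work_arm (a joint): angle (rad) of the low grey arm that carries the watch holder about the same post axis, same zero and sense as swing; it is clamped stiffly and stays where it is. When swing equals this angle, the ram is straight above the watch.
- watch (a point): centre of the dial of the gold watch (42 mm across) held in the round chrome case holder (72 mm across) at the end of the grey arm, 250 mm from the post axis, 82 mm above the counter, below the ram's path.
- cell_box: closed wooden cell box 112 x 152 x 58 mm with brass hinges, loose bystander; origin under its centre.
- demagnetiser: steel demagnetiser block 80 x 110 x 63 mm with blue top panel, loose bystander; origin under its centre.
- loupe: black eye loupe with blue glass, 40 mm across, 35 mm high, standing, loose bystander; origin under its centre.
- screwdriver: small screwdriver about 120 mm long, lying, loose bystander.
- parts_tray: white divided tray 90 x 130 x 22 mm, loose bystander; origin under its centre.
- cleaner: jar 48 mm across, 100 mm high, loose bystander; origin under its centre.

How it is judged:
By the outcome, as a careful person would: the job done as asked, in the order asked, and still so for the second after the job is handed in, with the robot touching nothing.
It also fails if it takes over 43 s, if anything falls off the work surface, if the arm or the gripper's body presses on something with over 40 N, if the wrist force passes 120 N, or if a joint passes its speed limit or range.

### The arm

A 7-joint arm with a two-finger parallel gripper is mounted at the origin on the work surface. World frame = base frame: x ahead of the robot, y to its left, z up, the work surface at z = 0. Lengths are in m, angles in rad, forces in N, time in s.
With the tool pointing down it reaches from about 0.35 to 0.9 m from the base axis. Payload 8.1 kg.
Tool frame: the origin (TCP) lies at the very end of the fingers, on their centre line; the grasp point (between the pads) lies 19 mm behind it; z points along the fingers, y is the line along which they close (so a half turn about z gives the same grasp; the last joint's range is limited). The gripper opens to 92 mm and grips with 3 to 60 N. Pads are 19 mm wide; open, the fingers measure 130 mm over their backs; the gripper's body (75 mm by 190 mm) begins 47 mm behind the grasp point.
Start: joints at [-1.24, 0.434, 0.025, 1.573, -0.012, 1.134, -0.075], TCP at [0.263, 0.567, 0.227] pointing down, gripper open.
Joint ranges: [-2.62, 2.62], [-0.44, 2.09], [-1.27, 1.32], [0.08, 2.57], [-1.32, 4.46], [0.12, 2], [-2.74, 2.74]. Speed limits (rad/s): [2.22, 2.22, 3.01, 3.01, 3.14, 3.14, 3.14].

### API

Orientations are given as a rotation vector (axis times angle).
In Python, from cell import arm gives the robot as it stands.
- The arm moves only by the tool carry_out, never from a script. Its argument "commands" is a list of rows, each a list of 7 numbers: the opening, from 0 (shut) to 1 (fully open), then the shift along the tool's x, y, z each as a share of 0.025 m, from -1 to 1, then the turn, a rotation vector about the tool's x, y, z each as a share of 0.1 rad, from -1 to 1. A call has 1 to 8 rows; each row shifts and turns the commanded pose from where the row before left it, along the tool's axes as they then stand; what a row does not reach is not made up. A row lasts 1/10 s, in which the tool goes at most 50 mm and 8.59 degrees, less where a joint would pass 70% of its speed; a pose out of reach is approached as far as the arm can. A call with a number of a shift or a turn outside -1 to 1 is refused whole. A call with a gripper value outside its range is refused whole. The fingers move at their own pace and stop on an object; "squeeze" is the grip in N (left out, the last holds). Time passes only in rows, so rows that do not move let the fingers close. It gives the time, the measured TCP pose, the force, the opening and the grip force at its end, in the units of the state.
- arm.observe(): the state, without advancing time (a new reading comes with each control period).
- arm.get_image(name): name is "scene" or "top" or "wrist"; returns a dict with "pixels" (384x512x3 uint8, red, green, blue), "range_z" (384x512 float32, m along the optical axis (not along the pixel's ray), 0 where there is no reading), "mtx" (3x3 intrinsics, pixels), "R" (3x3) and "t" (3): a world point X has camera coordinates R X + t; the wrist camera has in their place "tool_from_camera" (4x4, takes a point from camera to tool coordinates, whose origin is the TCP and whose axes are the flange's). Camera axes: x right, y down, z forward; pixel columns grow to the right and rows downward; lengths in m; the calibration is good to about 2 mm. A picture is of the moment at which its call begins: read the wrist's pose just before it.
- arm.sign_off(): hands the job in; it is judged then, once.
The state is a dict: "clock": time; "joints": joint angles; "dq": joint speeds; "joint_efforts": joint torques, N m; "position": TCP position; "ee_rot": TCP orientation; "force": force on the tool from outside, world axes, zero at the start; "ft_torque": the same for the moment, N m; "width": opening from 0.0 (shut) to 1.0 (fully open); "gripper_force": force on a finger pad.
Only numpy, scipy, OpenCV 4.12 (cv2) and the standard library are available. Lean on these libraries where they do the work, as an engineer would, in place of code of your own. Each camera call takes 0.05 s, during which the arm holds its last target. There are 200 camera calls.

## Working session

There is one attempt and no reset: what is moved stays moved. The work goes in short steps, Python scripts to look and compute and a tool call to move; the robot and the scene stay as the last step left them, time stands still between calls to the robot, and variables do not carry over. Pictures are saved under pics/ and viewed, at most 10 in all, crops included, and the job is handed in when it is done.

Besides the shell and the picture viewer there is one more tool, called after ">>>" as name([rows], argument=value, ...), one row to a line, values as JSON. carry_out: Moves the arm, as the interface text tells. Shift numbers are shares of 0.025 m and turn numbers shares of 0.1 rad, none past 1 either way. Its arguments: {"type":"object","properties":{"commands":{"type":"array"},"squeeze":{"type":"number"}},"required":["commands"]}

```bash
mkdir -p pics
python3 - <<'E'
from cell import arm
import cv2,numpy as np
s=arm.observe();print({k:np.round(v,3) for k,v in s.items()})
for n in("scene","top"):
    d=arm.get_image(n);np.savez(f"{n}0.npz",**d);cv2.imwrite(f"pics/{n}0.png",d["pixels"][:,:,::-1])
    print(n,d["mtx"],d["R"],d["t"])
E
```

```text
{'clock': np.float64(0.0), 'joints': array([-1.24 ,  0.435,  0.025,  1.574, -0.012,  1.134, -0.075]), 'dq': array([-0.003,  0.001, -0.   , -0.001, -0.002,  0.001, -0.001]), 'joint_efforts': array([-0.0000e+00, -6.6786e+01,  9.8400e-01, -3.1445e+01, -6.1000e-02,
        4.3000e-02,  0.0000e+00]), 'position': array([0.263, 0.567, 0.226]), 'ee_rot': array([-6.760e-01, -3.068e+00,  2.000e-03]), 'force': array([-0.205, -0.448, -0.162]), 'ft_torque': array([-0.006, -0.008,  0.025]), 'gripper_force': np.float64(0.0), 'width': np.float64(0.999)}
scene [[380.59880281   0.         259.10704153]
 [  0.         380.59880281 192.53990931]
 [  0.           0.           1.        ]] [[-0.97561606 -0.21938997  0.00642997]
 [-0.2101924   0.92547891 -0.31513161]
 [ 0.06318592 -0.30879899 -0.9490262 ]] [0.53144346 0.17091998 1.48637778]
top [[361.54179534   0.         258.45549828]
 [  0.         361.54179534 188.37928911]
 [  0.           0.           1.        ]] [[ 0.02311192 -0.99936267  0.0272045 ]
 [-0.99589175 -0.02539769 -0.08691714]
 [ 0.08755267 -0.02508391 -0.99584403]] [-0.0317853   0.5550024   1.19624993]
```

View pics/top0.png

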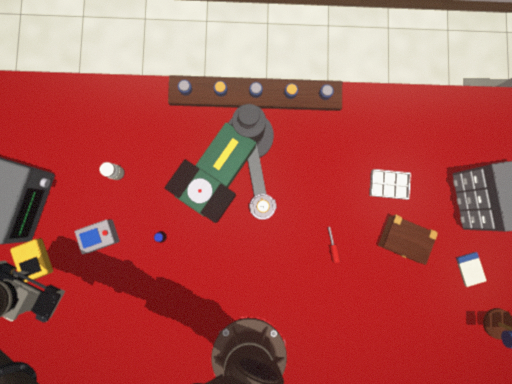

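View pics/scene0.png

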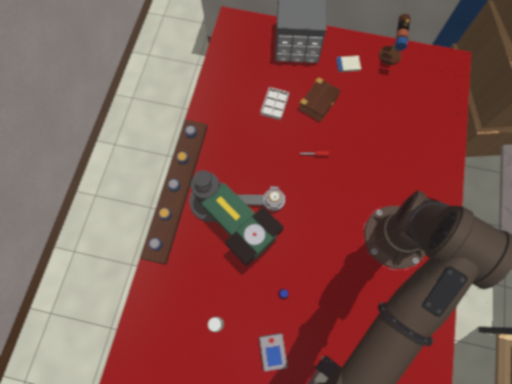

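The top view shows the post top at about (250,117), the head disc at (200,190), the left pad at (185,177), the right pad at (217,204) and the watch at (263,206). The head has to turn counter-clockwise, pushed by its left pad. The scene view agrees: post (205,183), disc (254,234), watch (274,198).

```bash
cat > h.py <<'E'
import numpy as np,cv2
from scipy.optimize import least_squares
def px2w(d,u,v,z):
    r=np.linalg.inv(d["mtx"])@[u,v,1]; o=-d["R"].T@d["t"]; r=d["R"].T@r
    return o+r*(z-o[2])/r[2]
def proj(d,X):
    p=d["mtx"]@(d["R"]@np.asarray(X)+d["t"]);return p[:2]/p[2]
def cloud(d):
    h,w=d["range_z"].shape;v,u=np.mgrid[:h,:w];z=d["range_z"]
    c=np.stack([(u-d["mtx"][0,2])/d["mtx"][0,0]*z,(v-d["mtx"][1,2])/d["mtx"][1,1]*z,z],-1)
    return (c-d["t"])@d["R"]
def blob(d,mask,near,rad):
    v,u=np.nonzero(mask);k=np.hypot(u-near[0],v-near[1])<rad
    return u[k].mean(),v[k].mean(),k.sum()
E
python3 - <<'E'
from h import *
for n,hd,wt,po in(("top",(200,190),(263,206),(250,117)),("scene",(254,234),(274,198),(205,183))):
    d=dict(np.load(n+"0.npz"));p=d["pixels"].astype(int);W=cloud(d)
    mx,mn=p.max(2),p.min(2)
    for nm,c,r,z in(("head",hd,16,.205),("watch",wt,16,.082)):
        m=(mn>120)
        if nm=="watch": m=(mn>90)
        b=blob(d,m,c,r);X=px2w(d,b[0],b[1],z)
        print(n,nm,np.round(b,1),np.round(X,4),"cloud z",W[int(b[1]),int(b[0])].round(3))
    # post top from height
    m=(abs(W[...,2]-.267)<.012)&(d["range_z"]>0)
    b=blob(d,m,po,22);print(n,"post",np.round(b,1),px2w(d,b[0],b[1],.267).round(4))
    # pads top z .207, dark
    m=(mx<60)&(abs(W[...,2]-.2)<.02)
    v,u=np.nonzero(m);k=np.hypot(u-hd[0],v-hd[1])<45
    print("dark xy range",W[v[k],u[k]].min(0).round(3),W[v[k],u[k]].max(0).round(3),k.sum())
    cc=[cv2.resize(d["pixels"][y-70:y+70,x-80:x+80,::-1],(400,350),interpolation=cv2.INTER_CUBIC) for x,y in[(230,160) if n=="top" else (240,210)]][0]
    cv2.imwrite(f"pics/c_{n}.png",cc)
a=cv2.imread("pics/c_top.png");b=cv2.imread("pics/c_scene.png");cv2.imwrite("pics/c.png",np.hstack([a,b]))
E
```

```text
top head [199.4 190.3 522. ] [0.5298 0.1552 0.205 ] cloud z [0.531 0.156 0.205]
top watch [262.3 205.4 601. ] [ 0.496  -0.0303  0.082 ] cloud z [ 0.497 -0.029  0.083]
top post [248.6 114.4 372. ] [0.7377 0.0195 0.267 ]
dark xy range [0.446 0.056 0.2  ] [0.613 0.25  0.211] 144
scene head [254.1 234.1 349. ] [0.5282 0.1556 0.205 ] cloud z [0.529 0.155 0.203]
scene watch [272.6 198.3 438. ] [ 0.4973 -0.0204  0.082 ] cloud z [ 0.5   -0.021  0.082]
scene post [202.4 178.2 245. ] [0.7358 0.0217 0.267 ]
dark xy range [0.444 0.06  0.18 ] [0.615 0.257 0.214] 866
```

View pics/c.png

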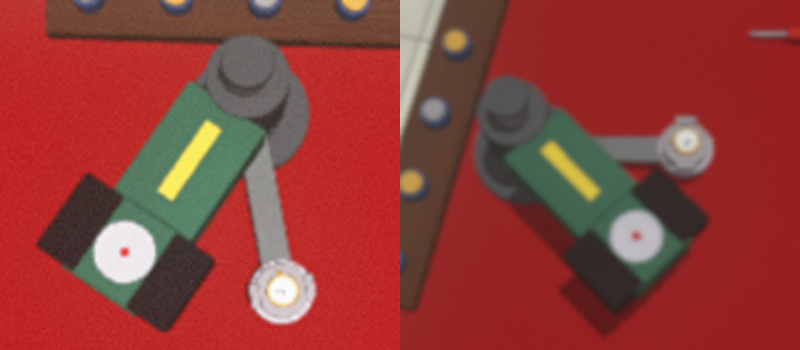

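The crops show the dial clearly, at about (262.8,206) in top and (274,196.5) in scene. The disc's red dot is also visible. I'll refine both with tighter masks.

Run:
```python
from h import *
P=np.array([.7368,.0205])
for n,hd,wt in(("top",(200,190),(262.8,206)),("scene",(254,234),(274,196.5))):
    d=dict(np.load(n+"0.npz"));p=d["pixels"].astype(int);W=cloud(d)
    r,g,b=p[...,0],p[...,1],p[...,2]
    for nm,c,rad,z,m in(("dot",hd,7,.205,(r-g>40)),("disc",hd,16,.205,r>150),("gold/dial",wt,9,.082,(p.min(2)>190 if n=="top" else p.min(2)>150)),("gold",wt,9,.082,(r-b>35)&(g-b>10))):
        q=blob(d,m,c,rad);X=px2w(d,q[0],q[1],z);v=P-X[:2]
        print(n,nm,np.round(q,1),X.round(4),"r",np.hypot(*v).round(4),"phi",np.arctan2(v[1],v[0]).round(4))
    c=(int(wt[0]),int(wt[1]))
    # holder points by height
    m=(W[...,2]>.06)&(W[...,2]<.1);v,u=np.nonzero(m);k=np.hypot(u-wt[0],v-wt[1])<18
    Q=W[v[k],u[k]];print("holder",np.median(Q,0).round(4),((Q.min(0)+Q.max(0))/2).round(4),np.ptp(Q,axis=0).round(3))
    print(p[c[1]-5:c[1]+6,c[0]-6:c[0]+7].min(2))
```

```text
top dot [199.4 190.4  15. ] [0.5296 0.1551 0.205 ] r 0.2471 phi -0.5763
top disc [199.3 190.3 491. ] [0.53   0.1555 0.205 ] r 0.247 phi -0.5781
top gold/dial [263.  206.6 159. ] [ 0.4922 -0.0327  0.082 ] r 0.2503 phi 0.2142
top gold [262.7 205.4  73. ] [ 0.496  -0.0318  0.082 ] r 0.2464 phi 0.2141
holder [ 0.4943 -0.0323  0.0741] [ 0.4949 -0.0332  0.0739] [0.071 0.085 0.025]
[[196 181 138 157 201 225 242 241 228 205 168 152 176]
 [194 153 142 205 241 249 250 249 248 243 222 162 151]
 [185 139 187 244 250 249 249 249 249 249 246 209 154]
 [181 155 227 249 250 248 249 248 248 250 249 242 180]
 [155 169 244 249 243 242 242 242 247 250 249 245 199]
 [135 171 245 247 228 225 223 213 244 250 249 247 197]
 [144 160 240 249 245 243 239 219 243 249 250 244 180]
 [177 151 208 248 250 249 246 239 247 250 249 233 164]
 [189 159 171 233 248 249 249 248 249 249 241 190 155]
 [201 187 157 177 221 240 244 243 244 235 197 149 167]
 [202 200 183 152 155 177 192 198 198 167 154 168 191]]
scene dot [254. 234.   9.] [0.5287 0.1555 0.205 ] r 0.2481 phi -0.5755
scene disc [254.2 234.1 310. ] [0.5278 0.1557
[... 173 characters left out ...]
2455 phi 0.1693
holder [ 0.4919 -0.0279  0.0741] [ 0.4923 -0.0304  0.0748] [0.07  0.084 0.028]
[[129 139 141 141 140 143 147 147 144 143 141 135 119]
 [141 141 141 148 160 172 181 178 167 153 144 140 135]
 [141 138 148 171 189 199 203 202 193 176 153 141 141]
 [135 136 160 189 205 208 208 207 205 193 169 144 141]
 [124 132 166 197 208 205 199 197 201 198 178 148 140]
 [110 124 165 196 205 196 182 178 191 196 178 147 137]
 [109 119 156 190 202 193 180 181 194 193 171 143 138]
 [125 119 137 171 192 193 187 190 194 181 154 136 141]
 [139 124 118 141 168 181 183 183 176 154 134 134 144]
 [144 134 118 118 131 145 150 149 140 127 129 140 148]
 [145 145 136 125 118 118 121 121 121 126 139 147 148]]
```

Measured: post at (.737,.0205), head phi −0.576, watch phi 0.2145 (both cameras agree; radii 0.247–0.250), so the head has to travel +0.79 rad. I'll bring the closed fingers beside the left pad, about 30 mm clear of it.

>>> carry_out([
  [0,-0.96,-0.27,0.12,0,0,0],
  [0,-0.96,-0.27,0.12,0,0,0],
  [0,-0.96,-0.27,0.12,0,0,0],
  [0,-0.96,-0.27,0.12,0,0,0],
  [0,-0.96,-0.27,0.12,0,0,0],
  [0,-0.96,-0.27,0.12,0,0,0],
  [0,-0.96,-0.27,0.12,0,0,0],
  [0,-0.96,-0.27,0.12,0,0,0],
], squeeze=5)

```text
clock: 0.9
position: [0.4147, 0.4364, 0.2022]
ee_rot: [-0.676, -3.068, 0.001]
force: [-0.2, 0.8, 0.6]
width: 0.353
gripper_force: 0.0
```

>>> carry_out([
  [0,-0.96,-0.27,0.12,0,0,0],
  [0,-0.96,-0.27,0.12,0,0,0],
  [0,-0.96,-0.27,0.12,0,0,0],
  [0,-0.96,-0.27,0.12,0,0,0],
  [0,-0.96,-0.27,0.12,0,0,0],
  [0,-0.96,-0.27,0.12,0,0,0],
  [0,-0.96,-0.27,0.12,0,0,0],
  [0,-0.96,-0.27,0.12,0,0,0],
])

```text
clock: 1.7
position: [0.5662, 0.3068, 0.1782]
ee_rot: [-0.676, -3.067, 0.001]
force: [0.1, 0.1, 0.9]
width: 0.01
gripper_force: 0.0
```

>>> carry_out([
  [0,-0.96,-0.27,0.12,0,0,0],
  [0,-0.96,-0.27,0.12,0,0,0],
  [0,0,0,0,0,0,0],
])

```text
clock: 2.0
position: [0.6061, 0.2707, 0.1717]
ee_rot: [0.684, 3.065, -0.005]
force: [0.3, -0.9, -0.5]
width: 0.007
gripper_force: 0.0
```

```bash
cat >> h.py <<'E'
P=np.array([.7368,.0205]); TGT=.2145; PH0=-.576
from scipy.spatial.transform import Rotation as Ro
def cues(d):
    """phi from disc (circle centroid tracked by whiteness at height) and yellow strip"""
    p=d["pixels"].astype(int);r,g,b=p[...,0],p[...,1],p[...,2];W=cloud(d)
    D=np.hypot(W[...,0]-P[0],W[...,1]-P[1]);ph=np.arctan2(P[1]-W[...,1],P[0]-W[...,0])
    hi=(abs(W[...,2]-.205)<.02)&(abs(ph)<1.3)
    out=[]
    for m,nmin in((hi&(D>.2)&(D<.3)&(p.min(2)>(110 if r.mean()>150 else 100))&(abs(r-b)<60),200),(hi&(D<.22)&(r-b>60)&(g-b>50),40)):
        v,u=np.nonzero(m)
        if len(u)<nmin: out+=[np.nan,len(u)];continue
        X=px2w(d,u.mean(),v.mean(),.205);w=P-X[:2];out+=[np.arctan2(w[1],w[0]),len(u)]
    return out
def look(arm,cams=("top","scene"),save=None):
    import json
    s=arm.observe()
    for n in cams:
        t=arm.observe()["clock"];d=arm.get_image(n);c=cues(d)
        print(n,"t",round(float(t),3),"disc %.4f (%d) strip %.4f (%d)"%tuple(c))
        if save: cv2.imwrite(f"pics/{save}_{n}.png",d["pixels"][:,:,::-1])
    s=arm.observe();print("tcp",np.round(s["position"],4),"F",np.round(s["force"],2),"w",round(float(s["width"]),2),"yaw y_tool",Ro.from_rotvec(s["ee_rot"]).as_matrix()[:2,1].round(3))
    return s
def pad(phi,side):  # face centre, outward normal
    u=np.array([-np.cos(phi),-np.sin(phi)]);l=np.array([np.sin(phi)*-1,np.cos(phi)])
    return P+.25*u+side*.09*l, side*l
def gap(s,phi,side):
    c,n=pad(phi,side);R=Ro.from_rotvec(s["ee_rot"]).as_matrix()
    e=.019*abs(R[:2,1]@n)+.0095*abs(R[:2,0]@n);v=np.asarray(s["position"])[:2]-c
    print("gap to pad %.4f  radial offset %.4f"%(v@n-e, v@np.array([-np.cos(phi),-np.sin(phi)])), "n in tool",(R.T@np.r_[n,0]).round(3))
E
python3 - <<'E'
from h import *
for n in("top","scene"):print(n,cues(dict(np.load(n+"0.npz"))))
from cell import arm
s=look(arm,save="a");gap(s,PH0,1)
d=arm.get_image("wrist");a=[cv2.imread("pics/a_top.png")[80:260,110:330],cv2.imread("pics/a_scene.png")[130:310,140:360]]
cv2.imwrite("pics/a.png",cv2.resize(np.hstack(a),(800,327),interpolation=cv2.INTER_CUBIC))
E
```

```text
top [np.float64(-0.5778151779080001), 522, np.float64(-0.5739622509415233), 268]
scene [np.float64(-0.5756655584538553), 382, np.float64(-0.5818975312014849), 181]
top t 2.0 disc -0.5774 (521) strip -0.5740 (269)
scene t 2.05 disc nan (0) strip -0.5798 (147)
tcp [0.6035 0.2748 0.1721] F [-0.19  0.94 -1.22] w 0.0 yaw y_tool [0.421 0.907]
gap to pad 0.0305  radial offset 0.0003 n in tool [-0.141  0.99  -0.001]
```

View pics/a.png

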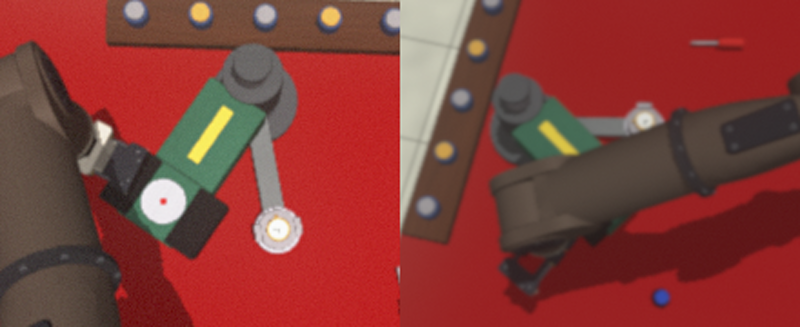

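The top view shows the fingers beside the left pad, with the disc and strip both clearly visible, and the computed gap is 30 mm. Next is a slow push at 20 mm/s.

>>> carry_out([
  [0,0.07,-0.5,0,0,0,0],
  [0,0.07,-0.46,0,0,0,0],
  [0,0.01,-0.08,0,0,0,0],
  [0,0.01,-0.08,0,0,0,0],
  [0,0.01,-0.08,0,0,0,0],
  [0,0.01,-0.08,0,0,0,0],
  [0,0.01,-0.08,0,0,0,0],
  [0,0.01,-0.08,0,0,0,0],
])

```text
clock: 2.95
position: [0.5839, 0.2447, 0.1727]
ee_rot: [-0.676, -3.068, -0.0]
force: [0.0, 0.0, 0.8]
width: 0.007
gripper_force: 0.1
```

Run:
```python
from h import *
from cell import arm
s=look(arm,("top",));gap(s,PH0,1)
```

```text
top t 2.95 disc -0.5545 (434) strip -0.5732 (270)
tcp [0.5838 0.2443 0.1727] F [ 0.06  0.53 -0.14] w 0.0 yaw y_tool [0.42  0.907]
gap to pad -0.0058  radial offset 0.0002 n in tool [-0.142  0.99  -0.   ]
```

>>> carry_out([
  [0,0.01,-0.08,0,0,0,0],
  [0,0.01,-0.08,0,0,0,0],
  [0,0.01,-0.08,0,0,0,0],
  [0,0.01,-0.08,0,0,0,0],
])

```text
clock: 3.4
position: [0.5796, 0.2377, 0.1728]
ee_rot: [0.676, 3.068, 0.0]
force: [-0.5, 0.6, -0.3]
width: 0.004
gripper_force: 0.1
```

Run:
```python
from h import *
from cell import arm
s=look(arm,("top",));gap(s,PH0,1)
```

```text
top t 3.4 disc -0.5276 (405) strip -0.5546 (274)
tcp [0.5795 0.2374 0.1727] F [ 0.31 -0.22 -0.1 ] w 0.0 yaw y_tool [0.421 0.907]
gap to pad -0.0140  radial offset 0.0000 n in tool [-0.141  0.99  -0.   ]
```

>>> carry_out([
  [0,0.01,-0.08,0,0,0,0],
  [0,0.01,-0.08,0,0,0,0],
  [0,0.01,-0.08,0,0,0,0],
  [0,0.01,-0.08,0,0,0,0],
])

```text
clock: 3.85
position: [0.5753, 0.2308, 0.1728]
ee_rot: [0.676, 3.068, -0.0]
force: [0.9, -0.2, -0.1]
width: 0.009
gripper_force: 0.0
```

Run:
```python
from h import *
from cell import arm
s=look(arm,("top","scene"));gap(s,-.51,1)
```

```text
top t 3.85 disc -0.4874 (430) strip -0.5071 (273)
scene t 3.9 disc nan (0) strip -0.5084 (77)
tcp [0.5753 0.2306 0.1728] F [ 1.08 -1.21 -0.3 ] w 0.01 yaw y_tool [0.421 0.907]
gap to pad -0.0051  radial offset -0.0065 n in tool [-0.076  0.997 -0.   ]
```

The head is moving at about 0.14 rad/s and the pad has nearly relaxed. I'll make two more slow rows, then lift off and cross over to the right side.

>>> carry_out([
  [0,0.01,-0.08,0,0,0,0],
  [0,0.01,-0.08,0,0,0,0],
  [0,0,0.4,-0.8,0,0,0],
  [0,0,0,-1,0,0,0],
  [0,0,0,-1,0,0,0],
  [0,-0.27,-0.7,-0.3,0,0,0],
])

```text
clock: 4.55
position: [0.5768, 0.2209, 0.2527]
ee_rot: [0.67, 3.067, 0.006]
force: [0.3, -0.1, 0.0]
width: 0.004
gripper_force: 0.0
```

Run:
```python
from h import *
from cell import arm
s=look(arm,("top","scene"))
```

```text
top t 4.55 disc -0.4217 (521) strip -0.4192 (274)
scene t 4.6 disc nan (70) strip nan (0)
tcp [0.5773 0.2143 0.2514] F [ 0.03 -1.03 -0.26] w 0.01 yaw y_tool [0.424 0.906]
```

>>> carry_out([
  [0,-0.28,-0.99,0,0,0,0],
  [0,-0.28,-0.99,0,0,0,0],
  [0,-0.28,-0.99,0,0,0,0],
  [0,-0.28,-0.99,0,0,0,0],
  [0,-0.28,-0.99,0,0,0,0],
  [0,-0.28,-0.99,0,0,0,0],
  [0,-0.28,-0.99,0,0,0,0],
  [0,-0.28,-0.99,0,0,0,0],
])

```text
clock: 5.45
position: [0.5426, 0.0132, 0.2488]
ee_rot: [-0.677, -3.066, 0.001]
force: [0.4, -0.1, -0.2]
width: 0.007
gripper_force: 0.0
```

>>> carry_out([
  [0,-0.28,-0.99,0,0,0,0],
  [0,-0.28,-0.99,0,0,0,0],
  [0,-0.28,-0.99,0,0,0,0],
  [0,-0.28,-0.99,0,0,0,0],
  [0,-0.28,-0.99,0,0,0,0],
  [0,-0.2,-0.7,0.3,0,0,0],
  [0,0,0,1,0,0,0],
  [0,0,0,1,0,0,0],
])

```text
clock: 6.25
position: [0.5198, -0.1315, 0.1912]
ee_rot: [-0.68, -3.067, 0.0]
force: [0.3, -0.1, -0.7]
width: 0.007
gripper_force: 0.0
```

Run:
```python
from h import *
from cell import arm
s=look(arm,("top","scene"),save="b");gap(s,.18,-1)
```

```text
top t 6.25 disc -0.2357 (528) strip -0.2331 (269)
scene t 6.3 disc -0.2307 (371) strip -0.2393 (184)
tcp [ 0.5176 -0.1302  0.1888] F [ 0.03 -0.72 -0.16] w 0.01 yaw y_tool [0.421 0.907]
gap to pad -0.0020  radial offset -0.0073 n in tool [-0.577 -0.817 -0.002]
```

The coast is clean at about 0.10 rad/s, which should nearly carry the head to the target on friction alone. I'll back the pusher off slightly and track the head.

>>> carry_out([
  [0,-0.35,-0.49,0.65,0,0,0],
  [0,0,0,0,0,0,0],
  [0,0,0,0,0,0,0],
  [0,0,0,0,0,0,0],
  [0,0,0,0,0,0,0],
  [0,0,0,0,0,0,0],
  [0,0,0,0,0,0,0],
  [0,0,0,0,0,0,0],
])

```text
clock: 7.15
position: [0.5236, -0.1448, 0.1766]
ee_rot: [0.676, 3.068, 0.0]
force: [0.7, 1.2, 0.1]
width: 0.009
gripper_force: 0.0
```

>>> carry_out([
  [0,0,0,0,0,0,0],
  [0,0,0,0,0,0,0],
  [0,0,0,0,0,0,0],
  [0,0,0,0,0,0,0],
  [0,0,0,0,0,0,0],
  [0,0,0,0,0,0,0],
])

```text
clock: 7.75
position: [0.5235, -0.145, 0.1764]
ee_rot: [-0.676, -3.068, 0.0]
force: [-0.5, -0.4, 0.2]
width: 0.008
gripper_force: 0.0
```

Run:
```python
from h import *
from cell import arm
s=look(arm,("top","scene"));gap(s,TGT,-1)
```

```text
top t 7.75 disc -0.0994 (528) strip -0.0959 (270)
scene t 7.8 disc -0.0955 (362) strip -0.1058 (183)
tcp [ 0.5235 -0.145   0.1764] F [-0.07  0.32  0.57] w 0.0 yaw y_tool [0.42  0.907]
gap to pad 0.0054  radial offset -0.0063 n in tool [-0.604 -0.797 -0.   ]
```

>>> carry_out([
  [0,0,0,0,0,0,0],
  [0,0,0,0,0,0,0],
  [0,0,0,0,0,0,0],
  [0,0,0,0,0,0,0],
  [0,0,0,0,0,0,0],
  [0,0,0,0,0,0,0],
  [0,0,0,0,0,0,0],
  [0,0,0,0,0,0,0],
])

```text
clock: 8.65
position: [0.5235, -0.145, 0.1765]
ee_rot: [-0.676, -3.068, -0.0]
force: [-1.1, -0.4, 0.4]
width: 0.007
gripper_force: 0.0
```

>>> carry_out([
  [0,0,0,0,0,0,0],
  [0,0,0,0,0,0,0],
  [0,0,0,0,0,0,0],
  [0,0,0,0,0,0,0],
  [0,0,0,0,0,0,0],
  [0,0,0,0,0,0,0],
  [0,0,0,0,0,0,0],
])

```text
clock: 9.35
position: [0.5235, -0.145, 0.1765]
ee_rot: [0.676, 3.068, 0.0]
force: [0.6, 0.3, 0.3]
width: 0.006
gripper_force: 0.0
```

Run:
```python
from h import *
from cell import arm
s=look(arm,("top","scene"));gap(s,TGT,-1)
```

```text
top t 9.35 disc 0.0205 (526) strip 0.0299 (276)
scene t 9.4 disc 0.0230 (357) strip 0.0136 (184)
tcp [ 0.5235 -0.145   0.1765] F [-0.24 -0.19  0.27] w 0.01 yaw y_tool [0.42  0.907]
gap to pad 0.0054  radial offset -0.0064 n in tool [-0.604 -0.797 -0.   ]
```

>>> carry_out([
  [0,0.19,0.26,0,0,0,0],
  [0,0,0,0,0,0,0],
  [0,0,0,0,0,0,0],
  [0,0,0,0,0,0,0],
  [0,0,0,0,0,0,0],
  [0,0,0,0,0,0,0],
  [0,0,0,0,0,0,0],
  [0,0,0,0,0,0,0],
])

```text
clock: 10.25
position: [0.5219, -0.1372, 0.1765]
ee_rot: [0.676, 3.068, 0.0]
force: [1.3, 0.2, 1.3]
width: 0.007
gripper_force: 0.0
```

>>> carry_out([
  [0,0,0,0,0,0,0],
  [0,0,0,0,0,0,0],
  [0,0,0,0,0,0,0],
  [0,0,0,0,0,0,0],
  [0,0,0,0,0,0,0],
  [0,0,0,0,0,0,0],
  [0,0,0,0,0,0,0],
  [0,0,0,0,0,0,0],
])

```text
clock: 11.05
position: [0.5219, -0.1371, 0.1765]
ee_rot: [0.676, 3.068, 0.0]
force: [-0.1, -0.9, -0.5]
width: 0.006
gripper_force: 0.0
```

Run:
```python
from h import *
from cell import arm
s=look(arm,("top","scene"),save="d");gap(s,TGT,-1)
a=[cv2.imread("pics/d_top.png")[80:260,170:390],cv2.imread("pics/d_scene.png")[110:290,160:380]]
cv2.imwrite("pics/d.png",cv2.resize(np.hstack(a),(800,327),interpolation=cv2.INTER_CUBIC))
```

```text
top t 11.05 disc 0.1175 (501) strip 0.1257 (269)
scene t 11.1 disc 0.1141 (327) strip 0.1135 (181)
tcp [ 0.522  -0.1371  0.1765] F [-0.34 -0.41 -0.76] w 0.01 yaw y_tool [0.42  0.907]
gap to pad -0.0026  radial offset -0.0065 n in tool [-0.604 -0.797 -0.   ]
```

View pics/d.png

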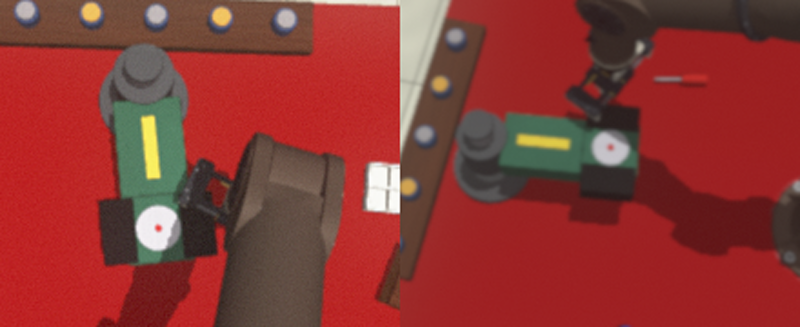

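The top view shows the head at phi ≈ 0.117, slowing, with the fingers waiting on the right side about 22 mm short of contact. The scene view confirms it. Speed is about 0.047 rad/s, so it should reach the target with only a little left. I'll keep tracking it.

>>> carry_out([
  [0,0,0,0,0,0,0],
  [0,0,0,0,0,0,0],
  [0,0,0,0,0,0,0],
  [0,0,0,0,0,0,0],
  [0,0,0,0,0,0,0],
  [0,0,0,0,0,0,0],
  [0,0,0,0,0,0,0],
  [0,0,0,0,0,0,0],
])

```text
clock: 11.95
position: [0.5219, -0.1371, 0.1765]
ee_rot: [0.676, 3.068, 0.0]
force: [-0.4, -0.1, -0.8]
width: 0.007
gripper_force: 0.0
```

>>> carry_out([
  [0,0,0,0,0,0,0],
  [0,0,0,0,0,0,0],
  [0,0,0,0,0,0,0],
  [0,0,0,0,0,0,0],
  [0,0,0,0,0,0,0],
  [0,0,0,0,0,0,0],
])

```text
clock: 12.55
position: [0.522, -0.1371, 0.1765]
ee_rot: [0.676, 3.068, 0.0]
force: [0.7, -0.7, -1.5]
width: 0.007
gripper_force: 0.0
```

Run:
```python
from h import *
from cell import arm
s=look(arm,("top","scene"))
```

```text
top t 12.55 disc 0.1866 (488) strip 0.1968 (271)
scene t 12.6 disc 0.1813 (312) strip 0.1825 (180)
tcp [ 0.5219 -0.1371  0.1765] F [ 0.23 -0.92  0.62] w 0.0 yaw y_tool [0.42  0.907]
```

>>> carry_out([
  [0,0,0,0,0,0,0],
  [0,0,0,0,0,0,0],
  [0,0,0,0,0,0,0],
  [0,0,0,0,0,0,0],
  [0,0,0,0,0,0,0],
])

```text
clock: 13.15
position: [0.522, -0.1371, 0.1765]
ee_rot: [0.676, 3.068, 0.0]
force: [-0.3, 0.0, 0.8]
width: 0.008
gripper_force: 0.0
```

Run:
```python
from h import *
from cell import arm
s=look(arm,("top","scene"))
```

```text
top t 13.15 disc 0.2072 (481) strip 0.2171 (269)
scene t 13.2 disc 0.1985 (293) strip 0.2023 (187)
tcp [ 0.5219 -0.1371  0.1765] F [-0.39 -0.91  0.04] w 0.0 yaw y_tool [0.42  0.907]
```

>>> carry_out([
  [0,0,0,0,0,0,0],
  [0,0,0,0,0,0,0],
  [0,0,0,0,0,0,0],
])

```text
clock: 13.55
position: [0.5219, -0.1371, 0.1765]
ee_rot: [-0.676, -3.068, 0.0]
force: [-0.4, -1.4, 0.2]
width: 0.003
gripper_force: 0.0
```

Run:
```python
from h import *
from cell import arm
s=look(arm,("top","scene"))
```

```text
top t 13.55 disc 0.2039 (483) strip 0.2153 (269)
scene t 13.6 disc 0.1940 (302) strip 0.1959 (197)
tcp [ 0.5219 -0.1371  0.1765] F [ 0.4  -0.29  0.8 ] w 0.01 yaw y_tool [0.42  0.907]
```

It stopped slightly early and has begun to rebound, so I'm withdrawing the pusher quickly.

>>> carry_out([
  [0,-0.75,-1,0,0,0,0],
  [0,-0.3,-0.4,-1,0,0,0],
  [0,0,0,-1,0,0,0],
  [0,0,0,-1,0,0,0],
])

```text
clock: 14.05
position: [0.5308, -0.1806, 0.2522]
ee_rot: [-0.678, -3.067, 0.0]
force: [1.2, -0.2, -0.9]
width: 0.007
gripper_force: 0.0
```

Run:
```python
from h import *
from cell import arm
s=look(arm,("top","scene"))
```

```text
top t 14.05 disc 0.1967 (508) strip 0.2039 (269)
scene t 14.1 disc 0.1940 (339) strip 0.1843 (182)
tcp [ 0.5327 -0.1807  0.2548] F [-0.45  0.52  0.03] w 0.01 yaw y_tool [0.421 0.907]
```

>>> carry_out([
  [0,0,0,0,0,0,0],
  [0,0,0,0,0,0,0],
  [0,0,0,0,0,0,0],
  [0,0,0,0,0,0,0],
  [0,0,0,0,0,0,0],
  [0,0,0,0,0,0,0],
])

```text
clock: 14.75
position: [0.5309, -0.1799, 0.2512]
ee_rot: [-0.676, -3.068, 0.0]
force: [-0.5, -1.2, -0.3]
width: 0.007
gripper_force: 0.0
```

Run:
```python
from h import *
from cell import arm
s=look(arm,("top","scene"))
```

```text
top t 14.75 disc 0.1838 (510) strip 0.1905 (269)
scene t 14.8 disc 0.1815 (338) strip 0.1713 (183)
tcp [ 0.531  -0.1799  0.2514] F [ 0.57 -0.46 -0.67] w 0.0 yaw y_tool [0.42  0.907]
```

The head is at 0.183, drifting back at −0.018 rad/s, and friction should stop it near 0.155. I'll cross to the left side for a small nudge.

>>> carry_out([
  [0,0.72,0.97,0,0,0,0],
  [0,0.72,0.97,0,0,0,0],
  [0,0.72,0.97,0,0,0,0],
  [0,0.72,0.97,0,0,0,0],
  [0,0.72,0.97,0,0,0,0],
  [0,0.72,0.97,0,0,0,0],
  [0,0.72,0.97,0,0,0,0],
  [0,0.72,0.97,0,0,0,0],
])

```text
clock: 15.65
position: [0.4816, 0.0578, 0.2516]
ee_rot: [0.676, 3.068, 0.0]
force: [1.2, 0.1, -1.1]
width: 0.007
gripper_force: 0.0
```

>>> carry_out([
  [0,0.72,0.97,0,0,0,0],
  [0,0.72,0.97,0,0,0,0],
  [0,0,0,1,0,0,0],
  [0,0,0,1,0,0,0],
  [0,0,0,1,0,0,0],
  [0,0,0,0,0,0,0],
  [0,0,0,0,0,0,0],
])

```text
clock: 16.35
position: [0.4697, 0.1157, 0.1769]
ee_rot: [-0.676, -3.068, 0.001]
force: [0.8, 0.5, 0.6]
width: 0.007
gripper_force: 0.0
```

Run:
```python
from h import *
from cell import arm
s=look(arm,("top","scene"));gap(s,.16,1)
```

```text
top t 16.35 disc 0.1638 (528) strip 0.1684 (266)
scene t 16.4 disc nan (0) strip 0.1507 (183)
tcp [0.4706 0.116  0.1778] F [-0.33  0.11  0.25] w 0.01 yaw y_tool [0.421 0.907]
gap to pad 0.0256  radial offset -0.0024 n in tool [0.56  0.829 0.   ]
```

>>> carry_out([
  [0,-0.2,-0.3,0,0,0,0],
  [0,-0.2,-0.3,0,0,0,0],
  [0,-0.02,-0.03,0,0,0,0],
  [0,-0.02,-0.03,0,0,0,0],
  [0,-0.007,-0.01,0,0,0,0],
  [0,-0.007,-0.01,0,0,0,0],
  [0,-0.007,-0.01,0,0,0,0],
  [0,-0.007,-0.01,0,0,0,0],
])

```text
clock: 17.25
position: [0.4729, 0.0952, 0.1764]
ee_rot: [-0.676, -3.068, -0.0]
force: [0.2, 0.2, -0.5]
width: 0.009
gripper_force: 0.0
```

Run:
```python
from h import *
from cell import arm
s=look(arm,("top",));gap(s,.158,1)
```

```text
top t 17.25 disc 0.1604 (506) strip 0.1609 (269)
tcp [0.4729 0.0951 0.1764] F [ 0.35  0.57 -0.32] w 0.0 yaw y_tool [0.42  0.907]
gap to pad 0.0041  radial offset -0.0011 n in tool [0.558 0.83  0.   ]
```

>>> carry_out([
  [0,-0.007,-0.01,0,0,0,0],
  [0,-0.007,-0.01,0,0,0,0],
  [0,-0.007,-0.01,0,0,0,0],
  [0,-0.007,-0.01,0,0,0,0],
  [0,-0.007,-0.01,0,0,0,0],
  [0,-0.007,-0.01,0,0,0,0],
  [0,-0.007,-0.01,0,0,0,0],
  [0,-0.007,-0.01,0,0,0,0],
])

```text
clock: 18.1
position: [0.4733, 0.0926, 0.1765]
ee_rot: [-0.676, -3.068, -0.0]
force: [-0.4, -0.3, -0.4]
width: 0.001
gripper_force: 0.0
```

Run:
```python
from h import *
from cell import arm
s=look(arm,("top",));gap(s,.158,1)
```

```text
top t 18.1 disc 0.1607 (496) strip 0.1571 (270)
tcp [0.4734 0.0925 0.1765] F [-0.31 -0.06 -0.4 ] w 0.01 yaw y_tool [0.421 0.907]
gap to pad 0.0015  radial offset -0.0012 n in tool [0.558 0.83  0.   ]
```

```bash
cat >> h.py <<'E'
def dot(d):
    p=d["pixels"].astype(float);W=cloud(d);D=np.hypot(W[...,0]-P[0],W[...,1]-P[1])
    w=p[...,0]-(p[...,1]+p[...,2])/2
    m=(abs(W[...,2]-.205)<.02)&(D>.225)&(D<.27)&(w>30);v,u=np.nonzero(m);k=w[m]
    if len(u)<3:return np.nan
    X=px2w(d,(u*k).sum()/k.sum(),(v*k).sum()/k.sum(),.205);q=P-X[:2];return np.arctan2(q[1],q[0])
def look2(arm,cams=("top","scene")):
    for n in cams:
        t=arm.observe()["clock"];d=arm.get_image(n);c=cues(d)
        print(n,"t",round(float(t),3),"dot %.4f"%dot(d),"disc %.4f (%d) strip %.4f (%d)"%tuple(c))
    s=arm.observe();print("tcp",np.round(s["position"],4));return s
E
python3 - <<'E'
from h import *
for n in("top","scene"):
    d=dict(np.load(n+"0.npz"));print(n,dot(d))
class G:
    pass
for f in("b","d"):
    for n in("top","scene"):
        d=dict(np.load(n+"0.npz"))
from cell import arm
s=look2(arm,("top",));gap(s,.152,1)
E
```

```text
top -0.6678383542035317
scene -0.4223258146650224
top t 18.15 dot 0.3107 disc 0.1597 (492) strip 0.1573 (270)
tcp [0.4734 0.0925 0.1765]
gap to pad 0.0000  radial offset -0.0005 n in tool [0.553 0.833 0.   ]
```

>>> carry_out([
  [0,-0.007,-0.01,0,0,0,0],
  [0,-0.007,-0.01,0,0,0,0],
  [0,-0.007,-0.01,0,0,0,0],
  [0,-0.007,-0.01,0,0,0,0],
  [0,-0.007,-0.01,0,0,0,0],
])

```text
clock: 18.7
position: [0.4736, 0.091, 0.1765]
ee_rot: [-0.676, -3.068, -0.0]
force: [0.3, 1.4, 0.1]
width: 0.006
gripper_force: 0.0
```

Run:
```python
from h import *
from cell import arm
s=look2(arm,("top",));gap(s,.152,1)
```

```text
top t 18.7 dot 0.3144 disc 0.1601 (490) strip 0.1575 (270)
tcp [0.4736 0.091  0.1765]
gap to pad -0.0015  radial offset -0.0005 n in tool [ 0.553  0.833 -0.   ]
```

>>> carry_out([
  [0,-0.007,-0.01,0,0,0,0],
  [0,-0.007,-0.01,0,0,0,0],
  [0,-0.007,-0.01,0,0,0,0],
  [0,-0.007,-0.01,0,0,0,0],
  [0,-0.007,-0.01,0,0,0,0],
  [0,-0.007,-0.01,0,0,0,0],
])

```text
clock: 19.35
position: [0.474, 0.0893, 0.1765]
ee_rot: [0.676, 3.068, 0.0]
force: [-0.4, 0.5, 0.6]
width: 0.005
gripper_force: 0.0
```

```bash
cat >> h.py <<'E'
def dot(d):
    f=cues(d)[0]
    if np.isnan(f): return np.nan
    p=d["pixels"].astype(float);W=cloud(d);w=p[...,0]-(p[...,1]+p[...,2])/2
    w=w-np.median(w[(abs(W[...,2]-.205)<.02)&(p.min(2)>120)])
    m=(np.hypot(W[...,0]-P[0]+.247*np.cos(f),W[...,1]-P[1]+.247*np.sin(f))<.011)&(w>25);v,u=np.nonzero(m);k=w[m]
    if len(u)<3:return np.nan
    X=px2w(d,(u*k).sum()/k.sum(),(v*k).sum()/k.sum(),.205);q=P-X[:2];return np.arctan2(q[1],q[0])
E
python3 - <<'E'
from h import *
for n in("top","scene"):
    d=dict(np.load(n+"0.npz"));print(n,dot(d))
from cell import arm
s=look2(arm,("top",));gap(s,.152,1)
E
```

```text
top -0.5761809640063844
scene -0.5717922217864378
top t 19.35 dot 0.1579 disc 0.1672 (479) strip 0.1625 (266)
tcp [0.4739 0.0892 0.1765]
gap to pad -0.0034  radial offset -0.0006 n in tool [ 0.553  0.833 -0.   ]
```

>>> carry_out([
  [0,-0.007,-0.01,0,0,0,0],
  [0,-0.007,-0.01,0,0,0,0],
  [0,-0.007,-0.01,0,0,0,0],
  [0,-0.007,-0.01,0,0,0,0],
  [0,-0.007,-0.01,0,0,0,0],
])

```text
clock: 19.9
position: [0.4742, 0.0877, 0.1765]
ee_rot: [0.676, 3.068, 0.0]
force: [0.5, -0.5, 0.4]
width: 0.004
gripper_force: 0.0
```

Run:
```python
from h import *
from cell import arm
s=look2(arm,("top",));gap(s,.165,1)
```

```text
top t 19.9 dot 0.1684 disc 0.1751 (491) strip 0.1725 (267)
tcp [0.4742 0.0877 0.1765]
gap to pad -0.0016  radial offset -0.0020 n in tool [0.564 0.826 0.   ]
```

>>> carry_out([
  [0,-0.007,-0.01,0,0,0,0],
  [0,-0.007,-0.01,0,0,0,0],
  [0,-0.007,-0.01,0,0,0,0],
  [0,-0.007,-0.01,0,0,0,0],
])

```text
clock: 20.35
position: [0.4744, 0.0866, 0.1765]
ee_rot: [-0.676, -3.068, -0.0]
force: [-0.2, -0.2, -0.0]
width: 0.004
gripper_force: 0.0
```

Run:
```python
from h import *
from cell import arm
s=look2(arm,("top",));gap(s,.165,1)
```

```text
top t 20.35 dot 0.1794 disc 0.1852 (492) strip 0.1818 (268)
tcp [0.4744 0.0865 0.1765]
gap to pad -0.0028  radial offset -0.0021 n in tool [ 0.564  0.826 -0.   ]
```

Speed is about 0.022 rad/s with 0.037 rad left, so I'm letting go. I'll cross to the right side while it coasts.

>>> carry_out([
  [0,0.3,0.4,0,0,0,0],
  [0,0,0,-1,0,0,0],
  [0,0,0,-1,0,0,0],
  [0,0,0,-1,0,0,0],
])

```text
clock: 20.8
position: [0.4714, 0.0999, 0.2523]
ee_rot: [-0.675, -3.068, 0.0]
force: [0.0, 0.8, -0.1]
width: -0.001
gripper_force: 0.0
```

>>> carry_out([
  [0,-0.75,-1,0,0,0,0],
  [0,-0.75,-1,0,0,0,0],
  [0,-0.75,-1,0,0,0,0],
  [0,-0.75,-1,0,0,0,0],
  [0,-0.75,-1,0,0,0,0],
  [0,-0.75,-1,0,0,0,0],
  [0,-0.75,-1,0,0,0,0],
  [0,-0.75,-1,0,0,0,0],
])

```text
clock: 21.6
position: [0.5243, -0.1457, 0.2515]
ee_rot: [0.675, 3.068, 0.001]
force: [-0.2, -0.2, 0.8]
width: 0.005
gripper_force: 0.0
```

Run:
```python
from h import *
from cell import arm
s=look2(arm);gap(s,TGT,-1)
```

```text
top t 21.6 dot 0.1974 disc 0.1913 (482) strip 0.1997 (267)
scene t 21.65 dot 0.1970 disc 0.1841 (311) strip 0.1836 (182)
tcp [ 0.5241 -0.1496  0.2515]
gap to pad 0.0100  radial offset -0.0060 n in tool [-0.608 -0.794  0.002]
```

It's slowing by itself and should stop near 0.21. I'll move clear and let it settle.

>>> carry_out([
  [0,-0.7,-1,0,0,0,0],
  [0,-0.7,-1,0,0,0,0],
  [0,-0.7,-1,0,0,0,0],
  [0,0,0,0,0,0,0],
  [0,0,0,0,0,0,0],
  [0,0,0,0,0,0,0],
  [0,0,0,0,0,0,0],
  [0,0,0,0,0,0,0],
])

```text
clock: 22.5
position: [0.5402, -0.2346, 0.2516]
ee_rot: [0.674, 3.068, 0.001]
force: [-0.1, -0.8, 0.4]
width: 0.005
gripper_force: 0.0
```

Run:
```python
from h import *
from cell import arm
s=look2(arm)
```

```text
top t 22.5 dot 0.2066 disc 0.2060 (527) strip 0.2108 (272)
scene t 22.55 dot 0.2079 disc 0.2030 (350) strip 0.1908 (193)
tcp [ 0.5401 -0.2352  0.2516]
```

>>> carry_out([
  [0,0,0,0,0,0,0],
  [0,0,0,0,0,0,0],
  [0,0,0,0,0,0,0],
  [0,0,0,0,0,0,0],
  [0,0,0,0,0,0,0],
  [0,0,0,0,0,0,0],
  [0,0,0,0,0,0,0],
  [0,0,0,0,0,0,0],
])

```text
clock: 23.4
position: [0.54, -0.2358, 0.2515]
ee_rot: [0.676, 3.068, 0.0]
force: [0.4, 0.5, 0.0]
width: 0.003
gripper_force: 0.0
```

>>> carry_out([
  [0,0,0,0,0,0,0],
  [0,0,0,0,0,0,0],
  [0,0,0,0,0,0,0],
  [0,0,0,0,0,0,0],
  [0,0,0,0,0,0,0],
  [0,0,0,0,0,0,0],
  [0,0,0,0,0,0,0],
])

```text
clock: 24.1
position: [0.54, -0.2359, 0.2515]
ee_rot: [0.676, 3.068, 0.0]
force: [-0.1, 1.3, 0.2]
width: 0.005
gripper_force: 0.0
```

Run:
```python
from h import *
from cell import arm
s=look2(arm)
for n in("top","scene"):
    d=arm.get_image(n);cv2.imwrite(f"pics/e_{n}.png",d["pixels"][:,:,::-1])
a=[cv2.imread("pics/e_top.png")[80:260,170:390],cv2.imread("pics/e_scene.png")[110:290,160:380]]
cv2.imwrite("pics/e.png",cv2.resize(np.hstack(a),(800,327),interpolation=cv2.INTER_CUBIC))
```

```text
top t 24.1 dot 0.2133 disc 0.2127 (534) strip 0.2159 (271)
scene t 24.15 dot 0.2123 disc 0.2108 (351) strip 0.1998 (191)
tcp [ 0.54   -0.2359  0.2515]
```

View pics/e.png

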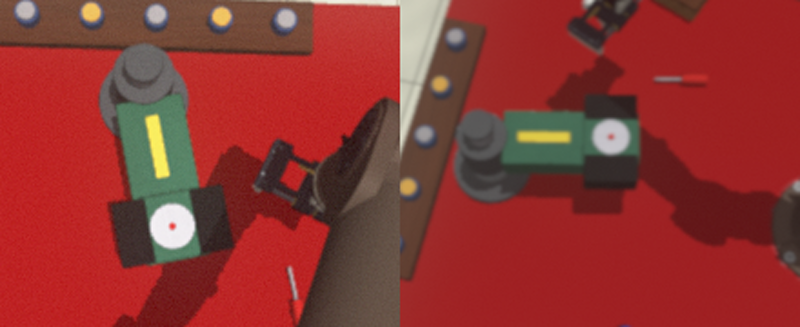

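Both cameras agree: the head is at about 0.212 against a target of 0.2145, roughly 0.5 mm off at the ram. It's nearly stopped and the gripper is well clear. Now I'll wait five seconds.

>>> carry_out([
  [0,0,0,0,0,0,0],
  [0,0,0,0,0,0,0],
  [0,0,0,0,0,0,0],
  [0,0,0,0,0,0,0],
  [0,0,0,0,0,0,0],
  [0,0,0,0,0,0,0],
  [0,0,0,0,0,0,0],
  [0,0,0,0,0,0,0],
])

```text
clock: 25.1
position: [0.54, -0.2358, 0.2514]
ee_rot: [-0.676, -3.068, -0.0]
force: [-0.5, -0.3, -0.7]
width: 0.006
gripper_force: 0.0
```

Run:
```python
from h import *
from cell import arm
s=look2(arm)
```

```text
top t 25.1 dot 0.2129 disc 0.2129 (530) strip 0.2168 (269)
scene t 25.15 dot 0.2123 disc 0.2109 (352) strip 0.2001 (192)
tcp [ 0.54   -0.2358  0.2515]
```

>>> carry_out([
  [0,0,0,0,0,0,0],
  [0,0,0,0,0,0,0],
  [0,0,0,0,0,0,0],
  [0,0,0,0,0,0,0],
  [0,0,0,0,0,0,0],
  [0,0,0,0,0,0,0],
  [0,0,0,0,0,0,0],
  [0,0,0,0,0,0,0],
])

```text
clock: 26.0
position: [0.5399, -0.2358, 0.2515]
ee_rot: [-0.676, -3.068, -0.0]
force: [-0.7, 0.5, -0.2]
width: 0.005
gripper_force: 0.0
```

>>> carry_out([
  [0,0,0,0,0,0,0],
  [0,0,0,0,0,0,0],
  [0,0,0,0,0,0,0],
  [0,0,0,0,0,0,0],
  [0,0,0,0,0,0,0],
  [0,0,0,0,0,0,0],
  [0,0,0,0,0,0,0],
  [0,0,0,0,0,0,0],
])

```text
clock: 26.8
position: [0.54, -0.2359, 0.2515]
ee_rot: [0.676, 3.068, 0.0]
force: [0.1, -0.2, -0.0]
width: 0.006
gripper_force: 0.0
```

>>> carry_out([
  [0,0,0,0,0,0,0],
  [0,0,0,0,0,0,0],
  [0,0,0,0,0,0,0],
  [0,0,0,0,0,0,0],
  [0,0,0,0,0,0,0],
  [0,0,0,0,0,0,0],
  [0,0,0,0,0,0,0],
  [0,0,0,0,0,0,0],
])

```text
clock: 27.6
position: [0.54, -0.2358, 0.2515]
ee_rot: [-0.676, -3.068, -0.0]
force: [0.4, -0.7, 0.7]
width: 0.004
gripper_force: 0.0
```

>>> carry_out([
  [0,0,0,0,0,0,0],
  [0,0,0,0,0,0,0],
  [0,0,0,0,0,0,0],
  [0,0,0,0,0,0,0],
  [0,0,0,0,0,0,0],
  [0,0,0,0,0,0,0],
  [0,0,0,0,0,0,0],
  [0,0,0,0,0,0,0],
])

```text
clock: 28.4
position: [0.54, -0.2358, 0.2515]
ee_rot: [0.676, 3.068, 0.0]
force: [0.5, -0.3, 0.5]
width: 0.007
gripper_force: 0.0
```

>>> carry_out([
  [0,0,0,0,0,0,0],
  [0,0,0,0,0,0,0],
  [0,0,0,0,0,0,0],
  [0,0,0,0,0,0,0],
  [0,0,0,0,0,0,0],
  [0,0,0,0,0,0,0],
  [0,0,0,0,0,0,0],
  [0,0,0,0,0,0,0],
])

```text
clock: 29.2
position: [0.5399, -0.2358, 0.2515]
ee_rot: [-0.676, -3.068, -0.0]
force: [-0.6, 0.1, -0.9]
width: 0.001
gripper_force: 0.0
```

>>> carry_out([
  [0,0,0,0,0,0,0],
  [0,0,0,0,0,0,0],
  [0,0,0,0,0,0,0],
  [0,0,0,0,0,0,0],
  [0,0,0,0,0,0,0],
  [0,0,0,0,0,0,0],
  [0,0,0,0,0,0,0],
  [0,0,0,0,0,0,0],
])

```text
clock: 30.0
position: [0.54, -0.2358, 0.2515]
ee_rot: [0.676, 3.068, 0.0]
force: [-0.5, -0.3, -0.8]
width: 0.003
gripper_force: 0.0
```

>>> carry_out([
  [0,0,0,0,0,0,0],
  [0,0,0,0,0,0,0],
  [0,0,0,0,0,0,0],
  [0,0,0,0,0,0,0],
  [0,0,0,0,0,0,0],
  [0,0,0,0,0,0,0],
  [0,0,0,0,0,0,0],
  [0,0,0,0,0,0,0],
])

```text
clock: 30.8
position: [0.54, -0.2358, 0.2515]
ee_rot: [0.676, 3.068, 0.0]
force: [0.7, 0.4, -0.1]
width: 0.004
gripper_force: 0.0
```

Run:
```python
from h import *
from cell import arm
s=look2(arm)
```

```text
top t 30.8 dot 0.2129 disc 0.2128 (529) strip 0.2163 (270)
scene t 30.85 dot 0.2123 disc 0.2109 (349) strip 0.2001 (192)
tcp [ 0.54   -0.2358  0.2515]
```

The head hasn't moved since 24.1 s, well over five seconds, so I'm handing in.

```bash
python3 -c "
from cell import arm
print(arm.sign_off())"
```

```text
the job is handed in; nothing more can be done
None
```

The job is handed in: the head stands still with its ram above the watch, within about 0.003 rad (under 1 mm) by both cameras; it stayed put for over 5 s after release with the gripper clear, at 30.9 s of the 43 s allowed.

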